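# Fit the last caster on an upturned dolly

## Task

Finish the dolly lying upside down on the bench: pick up the loose caster and fit it on the bare corner, its plate over the four bolts there and lying flat on the wood, and let go. The bolts were set by eye, so rest the plate on the bolt tips and slide it about under light pressure until you feel the holes drop over them; do not force it or let it fall on the threads, and leave the other things on the bench where they are.

Things in the scene. Friction and masses are not known exactly. Their poses are not given: they have to be found in the camera images.
- dolly: Wooden furniture dolly lying upside down, fixed: two plywood rails 420 x 110 x 20 mm along its x, 105 mm either side of its middle, on two cross boards. Origin: its middle, on the bench; x along the rails (within 0.2 rad of straight away from the robot), y across, z up. Rail tops are 40 mm up. Three corners carry casters 130 mm tall, wheels up; the one at -x, -y is bare.
- bare_corner (a point): Middle of the bare corner, on the rail's top face, 145 mm (-x) and 105 mm (-y) from the dolly's middle; axes as the dolly's. Around it stand four rigid 8 mm bolts, 22 mm out of the wood, in a rectangle 80 mm (x) by 60 mm (y), square with the dolly and true to each other, but set by eye: the middle of the four lies up to 6 mm off this point in x and also in y, unknown each time.
- caster_mid (a point): Loose steel caster, 129 mm tall, 0.55 to 0.85 kg, standing on its plate, wheel up, heading within 0.6 rad of straight; the point is its centre, half-way up (64.5 mm above the plate's underside). x along the plate, y along the axle, z up. Plate 105 (x) x 85 (y) x 4 mm, four 11 mm holes at 80 (x) x 60 mm (y) about its middle; fits either way round.
- caster_tyre (a point): Place to grip the loose caster from above: on its middle axis in the upper part of its wheel, 112 mm above the plate's underside. Wheel 100 mm in diameter, 32 mm wide along y, rubber tyred, braked (does not turn), axle 79 mm above the underside. The fork, 42 mm over its legs (y), 53 mm over the axle bolts, and the red brake pedal on the +x side reach no higher than 91 mm.
- caster: The same loose caster; origin at the middle of the plate's underside, axes as above.
- jar_mid (a point): Bystander: clear glass jar of nuts, 76 mm in diameter, 100 mm tall; the point is its centre, half-way up. To be left alone.
- level_mid (a point): Bystander: orange plastic spirit level, 230 mm long (its y), 22 mm wide, 40 mm tall; the point is its centre. To be left alone.
- socket_rail_mid (a point): Bystander: chrome socket rail with seven sockets standing on it, 230 mm long (its y), 31 mm wide, 32 mm tall; the point is its centre. To be left alone.
Things that resemble listed ones, but are neither listed nor needed, are in the scene too. Of the things like the caster, leave any that is blue or green; of the rest the larger one is meant.

How it is judged:
By the outcome, as a careful person would: the job done as asked, in the order asked, and still so for the second after the job is handed in, with the robot touching nothing.
It also fails if it takes over 72 s, if anything falls off the work surface, if the arm or the gripper's body presses on something with over 40 N, if the wrist force passes 120 N, or if a joint passes its speed limit or range.

## Robot

A 6-joint arm with a two-finger parallel gripper is mounted at the origin on the work surface. World frame = base frame: x ahead of the robot, y to its left, z up, the work surface at z = 0. Lengths are in m, angles in degrees, forces in N, time in s.
With the tool pointing down it reaches from about 0.375 to 0.9 m from the base axis. Payload 3.1 kg.
Tool frame: the origin (TCP) lies at the very end of the fingers, on their centre line; the grasp point (between the pads) lies 19 mm behind it; z points along the fingers, y is the direction in which the jaws open and shut (so a half turn about z gives the same grasp; the last joint's range is limited). The gripper opens to 87 mm and grips with 3 to 60 N. Pads are 19 mm wide; open, the fingers measure 117 mm over their backs; the gripper's body (75 mm by 190 mm) begins 51 mm behind the grasp point.
Start: joints at [-10.227, 30.224, 82.088, -0, 67.689, -10.227], TCP at [0.625, 0, 0.223] pointing down, gripper open.
Joint ranges: [-176.69, 176.69], [-43.24, 126.21], [12.49, 139.97], [-82, 262], [0, 151.66], [-163.58, 163.58]. Speed limits (degrees/s): [159.86, 159.86, 180, 180, 180, 180].

## Interface

Orientations are given as [roll, pitch, yaw] about the fixed x, y, z axes, in that order (R = Rz(yaw) Ry(pitch) Rx(roll)).
In Python, from station import robot gives the robot as it stands. The module is installed in compiled form; this text tells all that it offers.
- The arm moves only by the tool servo_tool, never from a script. Its arguments are lists of equal length, an entry for each row: "slide": the shift along the tool's x, y, z in m, a list of three; "dr": the turn, a rotation vector about the tool's x, y, z in degrees, a list of three; "claw": the opening in per cent of the stroke, from 0 (shut) to 100 (fully open). A call has 1 to 12 rows; each row shifts and turns the commanded pose from where the row before left it, along the tool's axes as they then stand; what a row does not reach is not made up. A row lasts 1/12 s, in which the tool goes at most 41.7 mm and 7.16 degrees, less where a joint would pass 70% of its speed; a pose out of reach is approached as far as the arm can. A call with a gripper value outside its range is refused whole. The fingers move at their own pace and stop on an object; the grip force is fixed at half the most. Time passes only in rows, so rows that do not move let the fingers close. It gives the time, the measured TCP pose, the force and the opening at its end, in the units of the state.
- robot.sense(): the state, without advancing time (a new reading comes with each control period).
- robot.grab_frame(name): name is "scene" or "side" or "wrist"; returns the picture (384x512x3 uint8, blue, green, red); there is no depth.
- robot.camera_info(name): a dict with "fov_y" (degrees; the focal length in pixels is half the picture's height over the tangent of half this angle, whatever the lens; pixels are square), "cx", "cy" (the principal point, pixels), "rvec" (rotation vector, rad) and "tvec" (3), from world to camera coordinates, as OpenCV has them; the wrist camera has in their place "T_tool_cam" (4x4, takes a point from camera to tool coordinates, whose origin is the TCP and whose axes are the flange's). Camera axes: x right, y down, z forward; pixel columns grow to the right and rows downward; lengths in m; the calibration is good to about 2 mm. A picture is of the moment at which its call begins: read the wrist's pose just before it. camera_info takes no time and is no camera call.
- robot.job_done(): hands the job in, once; it reports no verdict.
The state is a dict: "t": time; "joint_pos": joint angles; "qd": joint speeds; "effort": joint torques, N m; "tool_pos": TCP position; "ee_rot": TCP orientation; "contact_force": force on the tool from outside, world axes, zero at the start; "ft_torque": the same for the moment, N m; "grip_width": finger opening in m.
Only numpy, scipy, OpenCV 4.12 (cv2) and the standard library are available. Lean on these libraries where they do the work, as an engineer would, in place of code of your own. Each camera call takes 0.05 s, during which the arm holds its last target. There are 200 camera calls.

## Working session

There is one attempt and no reset: what is moved stays moved. The work goes in short steps, Python scripts to look and compute and a tool call to move; the robot and the scene stay as the last step left them, time stands still between calls to the robot, and variables do not carry over. Pictures are saved under pics/ and viewed, about 8 in all and at most 12, crops included, and the job is handed in when it is done.

Besides the shell and the picture viewer there is one more tool, called after "Emit:" as name(argument=value, ...), one argument or row to a line, values as JSON. servo_tool: Moves the arm, as the interface text tells. Its arguments: {"type":"object","properties":{"slide":{"type":"array"},"dr":{"type":"array"},"claw":{"type":"array"}},"required":["slide","dr","claw"]}

```bash
mkdir -p pics; cat > h.py <<'E'
import numpy as np, cv2
from scipy.spatial.transform import Rotation as R
from station import robot
def cam(n):
    i=robot.camera_info(n); f=192/np.tan(np.radians(i['fov_y'])/2)
    if n=='wrist':
        s=robot.sense(); T=np.eye(4); T[:3,:3]=R.from_euler('xyz',s['ee_rot'],degrees=True).as_matrix(); T[:3,3]=s['tool_pos']
        M=T@np.array(i['T_tool_cam']); return f,i['cx'],i['cy'],M[:3,:3],M[:3,3]
    Rm=cv2.Rodrigues(np.array(i['rvec'],float))[0]; return f,i['cx'],i['cy'],Rm.T,-Rm.T@np.array(i['tvec']).ravel()
def ray(c,u,v):
    f,cx,cy,A,o=c; d=A@np.array([(u-cx)/f,(v-cy)/f,1]); return o,d/np.linalg.norm(d)
def onz(c,u,v,z):
    o,d=ray(c,u,v); return o+d*(z-o[2])/d[2]
def two(c1,p1,c2,p2):
    o1,d1=ray(c1,*p1);o2,d2=ray(c2,*p2); s=np.linalg.lstsq(np.c_[d1,-d2],o2-o1,rcond=None)[0]
    a=o1+d1*s[0];b=o2+d2*s[1]; return (a+b)/2,np.linalg.norm(a-b)
def proj(c,P):
    f,cx,cy,A,o=c; q=A.T@(np.array(P)-o); return np.array([cx+f*q[0]/q[2],cy+f*q[1]/q[2]])
E
python3 - <<'E'
from h import *
np.set_printoptions(precision=3,suppress=True)
a=robot.grab_frame('scene');b=robot.grab_frame('side');c=cam('wrist');w=robot.grab_frame('wrist')
for n,i in zip(('scene','side','wrist'),(a,b,w)): cv2.imwrite(f'pics/{n}0.png',i); print(n,robot.camera_info(n)); 
cv2.imwrite('pics/s0.png',cv2.resize(a,(800,600)));cv2.imwrite('pics/d0.png',cv2.resize(b,(800,600)))
print(robot.sense())
E
```

```text
scene {'fov_y': 44.721375352557466, 'cx': 249.70446220722062, 'cy': 186.76972097037458, 'rvec': array([ 1.9  ,  1.385, -0.662]), 'tvec': array([-0.111, -0.273,  1.856])}
side {'fov_y': 54.963767091336905, 'cx': 259.23400154329084, 'cy': 189.5707100151467, 'rvec': array([ 2.324, -0.298,  0.15 ]), 'tvec': array([-0.554,  0.122,  0.915])}
wrist {'fov_y': 70.43238685332261, 'cx': 256.9369417555151, 'cy': 190.20588154589683, 'T_tool_cam': array([[ 0.001, -0.962, -0.272,  0.075],
       [ 1.   ,  0.001,  0.001,  0.   ],
       [-0.   , -0.272,  0.962, -0.162],
       [ 0.   ,  0.   ,  0.   ,  1.   ]])}
{'t': 0.15, 'joint_pos': array([-10.227,  30.268,  82.137,   0.001,  67.691, -10.228]), 'qd': array([ 0.048, -0.132, -0.189,  0.121, -0.008, -0.134]), 'effort': array([  0.001, -44.043, -17.684,   0.063,   0.055,  -0.   ]), 'tool_pos': array([0.624, 0.   , 0.222]), 'ee_rot': array([-179.906,   -0.018,   90.   ]), 'contact_force': array([ 0.331, -0.202, -0.445]), 'ft_torque': array([0.014, 0.026, 0.071]), 'grip_width': 0.08733526314628468}
```

View pics/s0.png

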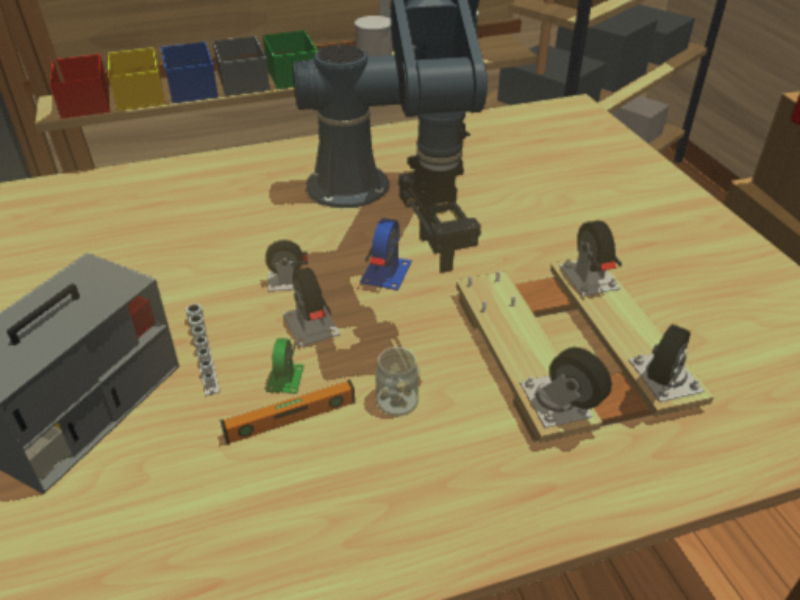

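View pics/d0.png

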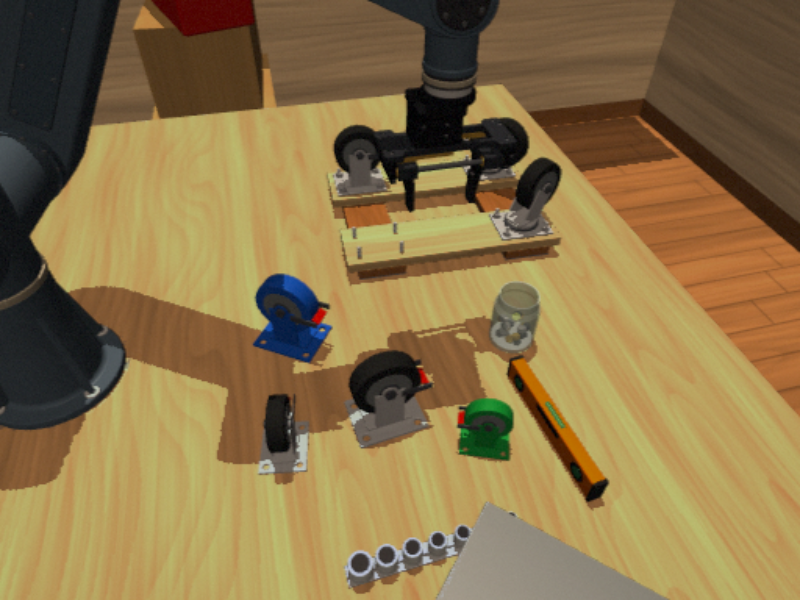

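```bash
python3 - <<'E'
import cv2,numpy as np
b=cv2.imread('pics/side0.png');a=cv2.imread('pics/scene0.png')
r=lambda i,x,y,w,h,W,H:cv2.resize(i[y:y+h,x:x+w],(W,H),interpolation=cv2.INTER_CUBIC)
top=np.hstack([r(b,160,215,120,90,400,300),r(a,160,145,80,60,400,300)])
bot=np.hstack([r(b,210,135,80,60,400,300),r(a,280,160,80,60,400,300)])
cv2.imwrite('pics/c1.png',np.vstack([top,bot]))
E
```

```text
(no output)
```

View pics/c1.png

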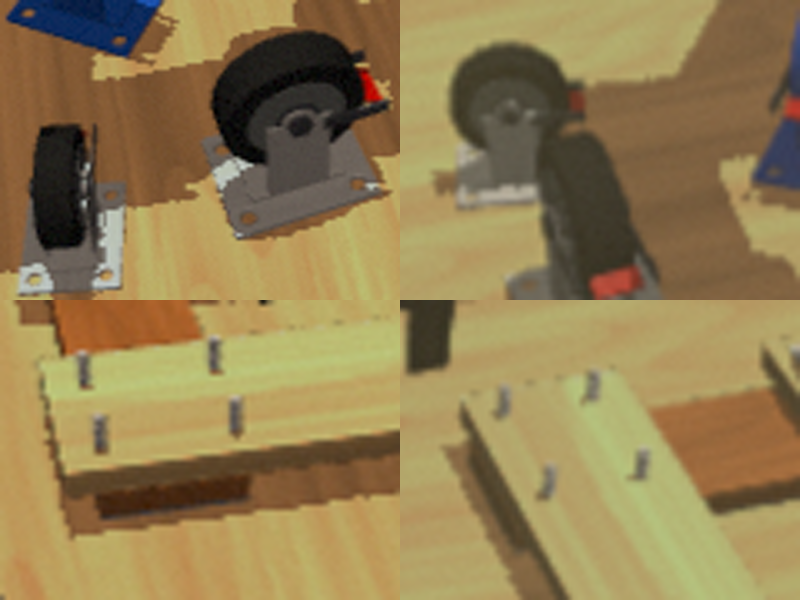

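```bash
python3 - <<'E'
from h import *
np.set_printoptions(precision=4,suppress=True)
S=cam('side');C=cam('scene')
bs=[(229.8,157.8),(257,154.4),(226.8,145.4),(252.8,142.4)];bc=[(301,177),(309.8,193),(318.8,174.4),(328.6,190)]
P=[]
for p,q in zip(bs,bc): print(*two(S,p,C,q),onz(S,*p,.062)[:2],onz(C,*q,.062)[:2]);P.append((onz(S,*p,.062)[:2]+onz(C,*q,.062)[:2])/2)
P=np.array(P);print(P.mean(0),np.degrees(np.arctan2(*(P[1]+P[3]-P[0]-P[2])[::-1])))
h=[onz(S,234.1,280.1,.004),onz(S,267.4,270.8,.004)];print(h,np.linalg.norm(h[1]-h[0]))
d=(h[1]-h[0])[:2];d/=np.linalg.norm(d);n=np.array([-d[1],d[0]]);print('yaw',np.degrees(np.arctan2(d[1],d[0])),'c',(h[0]+h[1])[:2]/2+n*.03)
E
```

```text
[0.5181 0.1213 0.0611] 0.000586000873980637 [0.5179 0.1207] [0.5195 0.1205]
[0.5979 0.1171 0.0612] 0.001405687495614789 [0.5976 0.1171] [0.5995 0.1159]
[0.5216 0.1809 0.0603] 0.001867373476521229 [0.5211 0.1801] [0.5247 0.1788]
[0.6009 0.1777 0.0597] 0.0017189879811580007 [0.6001 0.1761] [0.6043 0.1754]
[0.5606 0.1481] -2.8091725354955357
[array([ 0.4504, -0.2401,  0.004 ]), array([ 0.5302, -0.2351,  0.004 ])] 0.08003486979743857
yaw 3.5801569655447034 c [ 0.4884 -0.2076]
```

Two black/grey casters: the small one at side px (181,275) and the large one at side px (248,253), scene px (198,195). The larger (80 mm hole spacing measured) fits the description; blue and green ones are excluded. The bolt tips are at side px (230,158), (257,154), (227,145) and (253,142).

Emit:
servo_tool(
  slide=[
    [-0.035,-0.0227,0],
    [-0.035,-0.0227,0],
    [-0.035,-0.0227,0],
    [-0.035,-0.0227,0],
    [-0.034,-0.0227,0],
    [-0.034,-0.0227,0],
    [0,0,0],
    [0,0,0],
    [0,0,0],
    [0,0,0],
    [0,0,0],
    [0,0,0],
  ],
  dr=[
    [0,0,0],
    [0,0,0],
    [0,0,0],
    [0,0,0],
    [0,0,0],
    [0,0,0],
    [0,0,7],
    [0,0,7],
    [0,0,7],
    [0,0,7],
    [0,0,7],
    [0,0,7],
  ],
  claw=[100,100,100,100,100,100,100,100,100,100,100,100],
)

```text
t: 1.15
tool_pos: [0.4886, -0.2078, 0.2223]
ee_rot: [-180.0, 0.0, 47.6]
contact_force: [1.0, 0.1, 0.6]
grip_width: 0.0871
```

Emit:
servo_tool(
  slide=[
    [0,0,0],
    [0,0,0],
    [0,0,0],
    [0,0,0],
    [0,0,0],
    [0,0,0],
    [0,0,0],
    [0,0,0],
    [0,0,0],
  ],
  dr=[
    [0,0,7],
    [0,0,7],
    [0,0,7],
    [0,0,7],
    [0,0,7],
    [0,0,7],
    [0,0,2],
    [0,0,0],
    [0,0,0],
  ],
  claw=[100,100,100,100,100,100,100,100,100],
)

```text
t: 1.9
tool_pos: [0.4887, -0.2077, 0.2223]
ee_rot: [-180.0, 0.0, 4.1]
contact_force: [-0.1, 0.1, 0.8]
grip_width: 0.0873
```

```bash
python3 - <<'E'
from h import *
s=robot.sense();print(s['tool_pos'],s['ee_rot'],s['joint_pos'],s['contact_force'])
c=cam('wrist');w=robot.grab_frame('wrist');cv2.imwrite('pics/w1.png',w)
v=cv2.resize(w,(800,600))
for P in [(.4884,-.2076,.129)]: print(proj(c,P))
cv2.imwrite('pics/w1v.png',v)
E
```

```text
[ 0.48872504 -0.20766882  0.22234709] [-1.79980368e+02  2.48907309e-02  4.07101082e+00] [-3.50869891e+01  2.30286278e+01  9.55419653e+01 -5.63373781e-04
  6.14611041e+01  5.08422736e+01] [-0.11700568  0.08627605  0.82824996]
[257.22268543 192.86048157]
```

View pics/w1v.png

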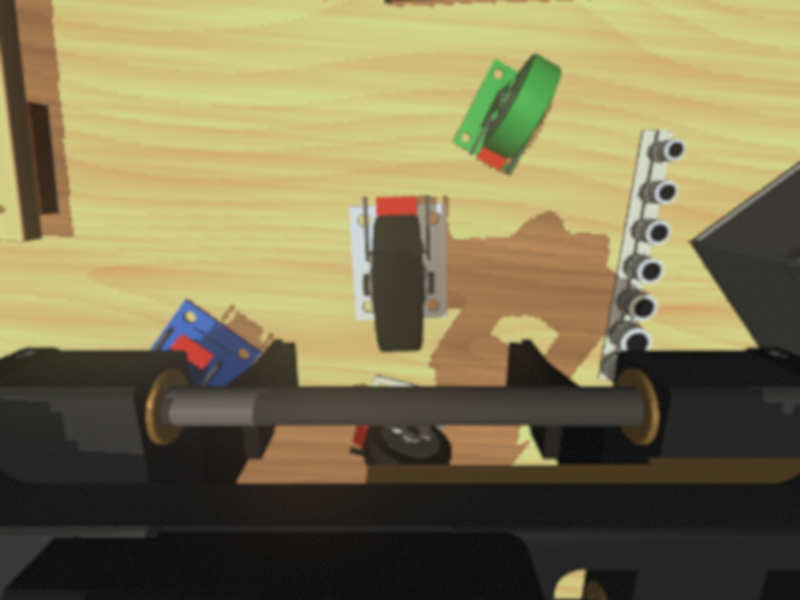

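The view shows the large caster below with its wheel at (398,285) of 800x600 and plate holes at (362,220), (432,217), (367,306) and (432,304). Next I measure these and check.

```bash
python3 - <<'E'
from h import *
np.set_printoptions(precision=4,suppress=True)
c=cam('wrist');k=.64
H=[onz(c,u*k,v*k,.004)[:2] for u,v in [(362,220),(432,217),(432,304),(367,306)]];H=np.array(H);print(H,H.mean(0))
e=(H[0]+H[1]-H[2]-H[3])/2;print(np.linalg.norm(e),np.degrees(np.arctan2(e[1],e[0])), np.linalg.norm(H[0]-H[1]))
for p in [(356,208),(447,196),(446,315),(358,320)]: print(onz(c,p[0]*k,p[1]*k,.004)[:2])
for p,z in [((397,206),.085),((374,350),.09),((421,350),.09),((423,260),.12),((373,260),.12)]: print(onz(c,p[0]*k,p[1]*k,z)[:2])
E
```

```text
[[ 0.5243 -0.1698]
 [ 0.5313 -0.2314]
 [ 0.4514 -0.2387]
 [ 0.4451 -0.1782]] [ 0.488  -0.2045]
0.07992380398893822 5.650744108116234 0.06197127971542375
[ 0.5343 -0.1641]
[ 0.5503 -0.2428]
[ 0.4416 -0.2529]
[ 0.4307 -0.1704]
[ 0.5438 -0.2003]
[ 0.4378 -0.1905]
[ 0.4403 -0.2255]
[ 0.5139 -0.2192]
[ 0.5116 -0.1877]
```

Emit:
servo_tool(
  slide=[
    [-0.0005,-0.0025,0.02],
    [0,0,0.03],
    [0,0,0.03],
    [0,0,0.028],
    [0,0,0.015],
    [0,0,0.005],
    [0,0,0],
    [0,0,0],
    [0,0,0],
    [0,0,0],
    [0,0,0],
    [0,0,0],
  ],
  dr=[
    [0,0,-1],
    [0,0,0],
    [0,0,0],
    [0,0,0],
    [0,0,0],
    [0,0,0],
    [0,0,0],
    [0,0,0],
    [0,0,0],
    [0,0,0],
    [0,0,0],
    [0,0,0],
  ],
  claw=[100,100,100,100,100,100,100,0,0,0,0,0],
)

```text
t: 2.95
tool_pos: [0.4887, -0.2056, 0.0954]
ee_rot: [179.9, -0.1, 5.0]
contact_force: [-0.6, -0.1, -0.2]
grip_width: 0.0612
```

Emit:
servo_tool(
  slide=[
    [0,0,0],
    [0,0,0],
    [0,0,0],
    [0,0,0],
    [0,0,0],
    [0,0,0],
  ],
  dr=[
    [0,0,0],
    [0,0,0],
    [0,0,0],
    [0,0,0],
    [0,0,0],
    [0,0,0],
  ],
  claw=[0,0,0,0,0,0],
)

```text
t: 3.45
tool_pos: [0.4882, -0.2053, 0.0945]
ee_rot: [-180.0, 0.0, 5.0]
contact_force: [-0.1, -0.8, 1.3]
grip_width: 0.032
```

Emit:
servo_tool(
  slide=[
    [0,0,-0.003],
    [0,0,-0.007],
    [0,0,-0.012],
    [0,0,-0.018],
    [0,0,-0.024],
    [0,0,-0.026],
    [0,0,-0.026],
    [0,0,-0.024],
    [0,0,-0.018],
    [0,0,-0.012],
    [0,0,0],
    [0,0,0],
  ],
  dr=[
    [0,0,0],
    [0,0,0],
    [0,0,0],
    [0,0,0],
    [0,0,0],
    [0,0,0],
    [0,0,0],
    [0,0,0],
    [0,0,0],
    [0,0,0],
    [0,0,0],
    [0,0,0],
  ],
  claw=[0,0,0,0,0,0,0,0,0,0,0,0],
)

```text
t: 4.45
tool_pos: [0.4875, -0.2049, 0.2643]
ee_rot: [-180.0, 0.0, 5.0]
contact_force: [0.1, 0.6, -8.9]
grip_width: 0.0323
```

Emit:
servo_tool(
  slide=[
    [0.0031,-0.0104,0],
    [0.0062,-0.0208,0],
    [0.0093,-0.0312,0],
    [0.0108,-0.0364,0],
    [0.011,-0.0371,0],
    [0.0111,-0.0374,0],
    [0.0111,-0.0374,0],
    [0.011,-0.0371,0],
    [0.0108,-0.0364,0],
    [0.0093,-0.0312,0],
    [0.0062,-0.0208,0],
    [0.0031,-0.0104,0],
  ],
  dr=[
    [0,0,0],
    [0,0,0],
    [0,0,0],
    [0,0,0],
    [0,0,0],
    [0,0,0],
    [0,0,0],
    [0,0,0],
    [0,0,0],
    [0,0,0],
    [0,0,0],
    [0,0,0],
  ],
  claw=[0,0,0,0,0,0,0,0,0,0,0,0],
)

```text
t: 5.45
tool_pos: [0.5591, 0.1532, 0.2623]
ee_rot: [-179.9, 0.2, 5.2]
contact_force: [0.4, 0.5, -8.7]
grip_width: 0.0319
```

Emit:
servo_tool(
  slide=[
    [0,0,0.008],
    [0,0,0.015],
    [0,0,0.015],
    [0,0,0.01],
    [0,0,0.005],
    [0,0,0],
    [0,0,0],
    [0,0,0],
    [0,0,0],
  ],
  dr=[
    [0,0,1],
    [0,0,2],
    [0,0,2],
    [0,0,2],
    [0,0,0.8],
    [0,0,0],
    [0,0,0],
    [0,0,0],
    [0,0,0],
  ],
  claw=[0,0,0,0,0,0,0,0,0],
)

```text
t: 6.2
tool_pos: [0.5613, 0.1487, 0.2124]
ee_rot: [-180.0, -0.1, -2.8]
contact_force: [0.6, -0.4, -8.3]
grip_width: 0.032
```

```bash
python3 - <<'E'
from h import *
np.set_printoptions(precision=4,suppress=True)
s=robot.sense();print(s['tool_pos'],s['ee_rot'],s['contact_force'],s['ft_torque'])
b=robot.grab_frame('side');a=robot.grab_frame('scene');c=cam('wrist');w=robot.grab_frame('wrist')
for n,i in zip(('scene','side','wrist'),(a,b,w)): cv2.imwrite(f'pics/{n}2.png',i)
p=proj(cam('side'),[.56,.149,.1]).astype(int);q=proj(cam('scene'),[.56,.149,.1]).astype(int)
print(p,q)
f=lambda i,p:cv2.resize(i[p[1]-50:p[1]+50,p[0]-66:p[0]+67],(400,300),interpolation=cv2.INTER_CUBIC)
cv2.imwrite('pics/v2.png',np.vstack([np.hstack([f(b,p),f(a,q)]),np.hstack([cv2.resize(w,(400,300)),np.zeros((300,400,3),np.uint8)])]))
E
```

```text
[0.5613 0.1487 0.2124] [-179.9948   -0.1058   -2.8084] [ 0.6266 -0.3909 -8.3103] [ 0.0453  0.1089 -0.055 ]
[241 139] [315 173]
```

View pics/v2.png

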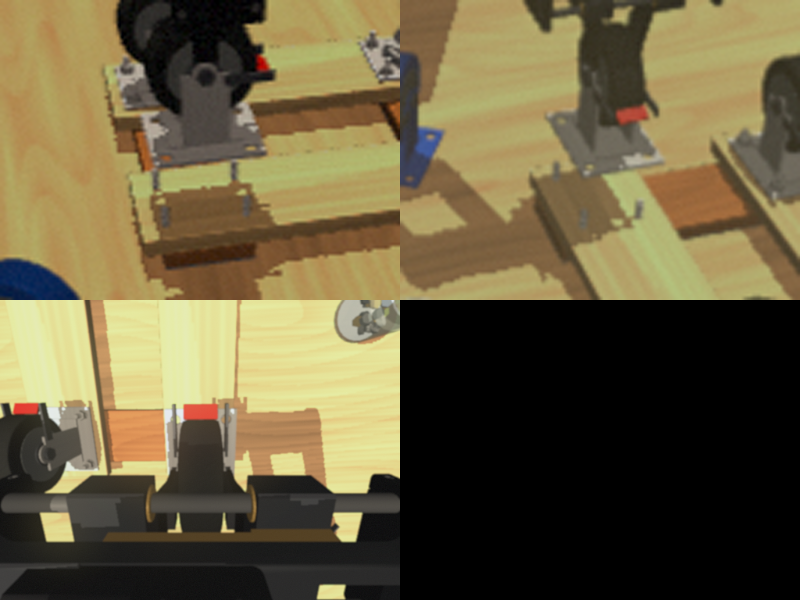

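The caster hangs from the gripper about 55 mm over the bolts, and the plate appears level. I zoom in for the plate-to-bolt offset in both fixed views.

```bash
python3 - <<'E'
import cv2,numpy as np
b=cv2.imread('pics/side2.png');a=cv2.imread('pics/scene2.png')
r=lambda i,x,y,w,h:cv2.resize(i[y:y+h,x:x+w],(w*8,h*8),interpolation=cv2.INTER_CUBIC)
cv2.imwrite('pics/v3.png',np.hstack([r(b,216,118,50,60),r(a,294,155,50,60)]))
E
```

```text
(no output)
```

View pics/v3.png

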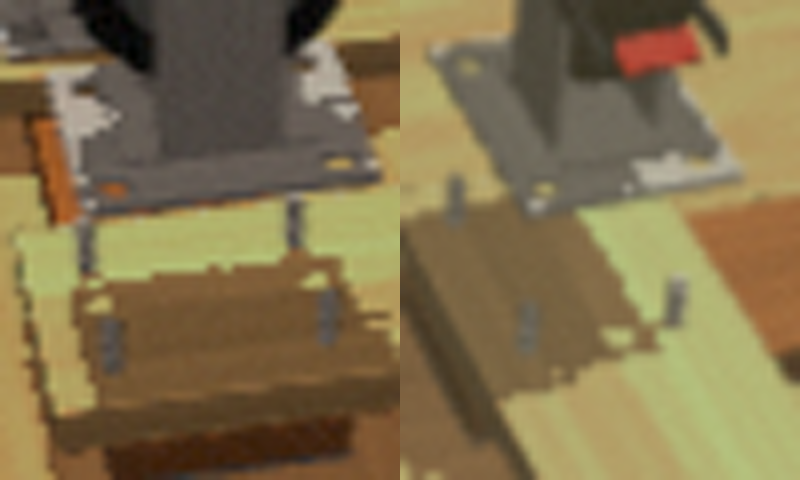

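```bash
python3 - <<'E'
from h import *
np.set_printoptions(precision=4,suppress=True)
S=cam('side');C=cam('scene')
print(*two(S,(230.25,141.75),C,(302.6,163.25)));print(*two(S,(258.6,138.5),C,(312.1,178.5)))
z=.1205
a,b=onz(S,230.25,141.75,z),onz(S,258.6,138.5,z);A,B,D=[onz(C,*p,z) for p in [(302.6,163.25),(312.1,178.5),(331.1,175.25)]]
print(a,b,A,B,D)
an=lambda p:np.degrees(np.arctan2(p[1],p[0]))
print(an(b-a),an(B-A),an(D-B)-90,'mid scene',(A+D)/2)
t=np.radians(-2.8);n=np.array([-np.sin(t),np.cos(t)]);print('mid side',(a+b)[:2]/2+.03*n)
# bolts by same views
bs=[onz(S,*p,.062) for p in [(229.8,157.8),(257,154.4),(226.8,145.4),(252.8,142.4)]];bc=[onz(C,*p,.062) for p in [(301,177),(309.8,193),(318.8,174.4),(328.6,190)]]
for q in (bs,bc): print('bolts',np.mean(q,0),an(q[1]-q[0]),an(q[3]-q[2]),an(q[2]-q[0])-90,an(q[3]-q[1])-90, (q[0]+q[1])[:2]/2+.03*n)
# rail -y edge from side img: corners front-lower?
E
```

```text
[0.5216 0.1214 0.1172] 0.0007315976528752413
[0.6014 0.1176 0.1181] 0.0008910368769207667
[0.5208 0.1177 0.1205] [0.6005 0.1137 0.1205] [0.526  0.1192 0.1205] [0.6037 0.1167 0.1205] [0.6069 0.1758 0.1205]
-2.83446423327602 -1.8187327849224355 -3.1585336393340526 mid scene [0.5665 0.1475 0.1205]
mid side [0.5621 0.1457]
bolts [0.5592 0.1485 0.062 ] -2.5524646552102195 -2.9003208347010467 -3.1433625996672276 -2.403117512340202 [0.5592 0.1489]
bolts [0.562  0.1477 0.062 ] -3.3215492302303335 -2.460025629958354 -5.133100890905467 -4.551448527568681 [0.561  0.1482]
```

Emit:
servo_tool(
  slide=[
    [-0.0035,0.0005,0.005],
    [0,0,0.01],
    [0,0,0.01],
    [0,0,0.01],
    [0,0,0.007],
    [0,0,0.004],
    [0,0,0.002],
    [0,0,0],
    [0,0,0],
    [0,0,0],
    [0,0,0],
  ],
  dr=[
    [0,0,0],
    [0,0,0],
    [0,0,0],
    [0,0,0],
    [0,0,0],
    [0,0,0],
    [0,0,0],
    [0,0,0],
    [0,0,0],
    [0,0,0],
    [0,0,0],
  ],
  claw=[0,0,0,0,0,0,0,0,0,0,0],
)

```text
t: 7.27
tool_pos: [0.5576, 0.1486, 0.1641]
ee_rot: [-180.0, -0.1, -2.8]
contact_force: [-0.2, 0.7, -7.8]
grip_width: 0.032
```

```bash
python3 - <<'E'
from h import *
np.set_printoptions(precision=4,suppress=True)
s=robot.sense();print(s['tool_pos'],s['ee_rot'],s['contact_force'],s['ft_torque'])
b=robot.grab_frame('side');a=robot.grab_frame('scene')
r=lambda i,x,y,w,h:cv2.resize(i[y:y+h,x:x+w],(w*8,h*8),interpolation=cv2.INTER_CUBIC)
cv2.imwrite('pics/v4.png',np.hstack([r(b,216,125,50,50),r(a,294,160,50,50)]))
E
```

```text
[0.5576 0.1486 0.1641] [-179.9927   -0.0737   -2.797 ] [-0.2274  0.6592 -7.7951] [ 0.0473  0.1226 -0.0333]
```

View pics/v4.png

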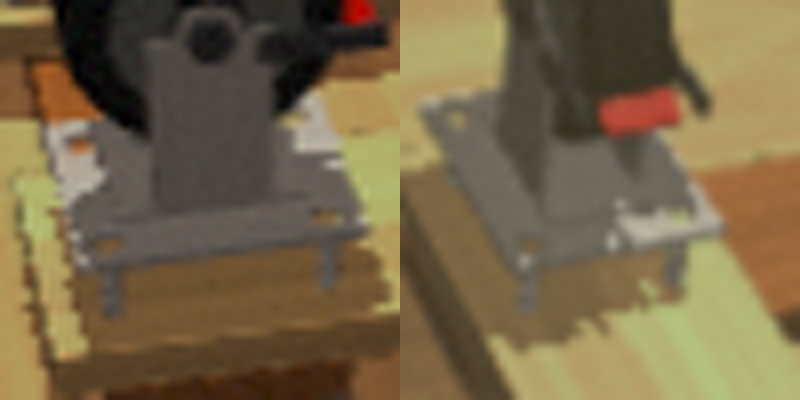

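```bash
python3 - <<'E'
from h import *
np.set_printoptions(precision=4,suppress=True)
S=cam('side');C=cam('scene')
print(*two(S,(229.6,155.4),C,(301,175)));print(*two(S,(256.75,152),C,(310.4,190.4)))
z=.0716
for c,P in ((S,[(229.6,155.4),(256.75,152),(226,143.4)]),(C,[(301,175),(310.4,190.4),(329.1,186.75)])):
    print([onz(c,*p,z)[:2] for p in P])
# bolts in same cams at z .062
print([onz(S,*p,.062)[:2] for p in [(229.8,157.8),(257,154.4),(226.8,145.4)]],[onz(C,*p,.062)[:2] for p in [(301,177),(309.8,193),(328.6,190)]])
E
```

```text
[0.518  0.1211 0.0696] 0.0015312500440334217
[0.5971 0.1183 0.0698] 0.00030100510257048853
[array([0.5175, 0.1197]), array([0.5965, 0.1164]), array([0.5186, 0.1776])]
[array([0.5212, 0.1192]), array([0.5992, 0.1172]), array([0.601 , 0.1776])]
[array([0.5179, 0.1207]), array([0.5976, 0.1171]), array([0.5211, 0.1801])] [array([0.5195, 0.1205]), array([0.5995, 0.1159]), array([0.6043, 0.1754])]
```

Emit:
servo_tool(
  slide=[
    [0,0,0.001],
    [0,0,0.001],
    [0,0,0.001],
    [0,0,0.001],
    [0,0,0.001],
    [0,0,0.001],
    [0,0,0],
    [0,0,0],
  ],
  dr=[
    [0,0,0],
    [0,0,0],
    [0,0,0],
    [0,0,0],
    [0,0,0],
    [0,0,0],
    [0,0,0],
    [0,0,0],
  ],
  claw=[0,0,0,0,0,0,0,0],
)

```text
t: 8.03
tool_pos: [0.557, 0.1486, 0.1574]
ee_rot: [180.0, 0.0, -2.8]
contact_force: [-0.3, 0.2, -8.2]
grip_width: 0.0321
```

Emit:
servo_tool(
  slide=[
    [0.0007,0,0],
    [0,0,0.0005],
    [0,0,0.0005],
    [0,0,0.0005],
    [0,0,0.0005],
    [0,0,0],
  ],
  dr=[
    [0,0,0],
    [0,0,0],
    [0,0,0],
    [0,0,0],
    [0,0,0],
    [0,0,0],
  ],
  claw=[0,0,0,0,0,0],
)

```text
t: 8.53
tool_pos: [0.5577, 0.1485, 0.1554]
ee_rot: [180.0, 0.0, -2.8]
contact_force: [-0.8, -0.1, -6.5]
grip_width: 0.0318
```

Emit:
servo_tool(
  slide=[
    [0,0,0.0005],
    [0,0,0.0005],
    [0,0,0],
  ],
  dr=[
    [0,0,0],
    [0,0,0],
    [0,0,0],
  ],
  claw=[0,0,0],
)

```text
t: 8.78
tool_pos: [0.5577, 0.1486, 0.1544]
ee_rot: [180.0, 0.0, -2.8]
contact_force: [0.2, -0.6, -8.3]
grip_width: 0.0318
```

Emit:
servo_tool(
  slide=[
    [0,0,0.0005],
    [0,0,0.0005],
    [0,0,0.0005],
    [0,0,0.0005],
    [0,0,0],
  ],
  dr=[
    [0,0,0],
    [0,0,0],
    [0,0,0],
    [0,0,0],
    [0,0,0],
  ],
  claw=[0,0,0,0,0],
)

```text
t: 9.2
tool_pos: [0.5577, 0.1486, 0.1524]
ee_rot: [180.0, 0.0, -2.8]
contact_force: [-0.2, -0.2, -7.9]
grip_width: 0.0318
```

Emit:
servo_tool(
  slide=[
    [0,0,0.001],
    [0,0,0.001],
    [0,0,0.001],
    [0,0,0.001],
    [0,0,0.001],
    [0,0,0.001],
    [0,0,0],
  ],
  dr=[
    [0,0,0],
    [0,0,0],
    [0,0,0],
    [0,0,0],
    [0,0,0],
    [0,0,0],
    [0,0,0],
  ],
  claw=[0,0,0,0,0,0,0],
)

```text
t: 9.78
tool_pos: [0.5576, 0.1485, 0.1463]
ee_rot: [180.0, 0.0, -2.8]
contact_force: [-0.2, 0.3, -7.2]
grip_width: 0.0319
```

```bash
python3 - <<'E'
from h import *
s=robot.sense();print(s['tool_pos'],s['contact_force'],s['ft_torque'])
b=robot.grab_frame('side');a=robot.grab_frame('scene')
r=lambda i,x,y,w,h:cv2.resize(i[y:y+h,x:x+w],(w*8,h*8),interpolation=cv2.INTER_CUBIC)
cv2.imwrite('pics/v5.png',np.hstack([r(b,216,130,50,50),r(a,294,165,50,50)]))
E
```

```text
[0.55762803 0.14853522 0.14628187] [-0.21003265  0.34435545 -7.2382013 ] [-0.00043267  0.14065873  0.00269738]
```

View pics/v5.png

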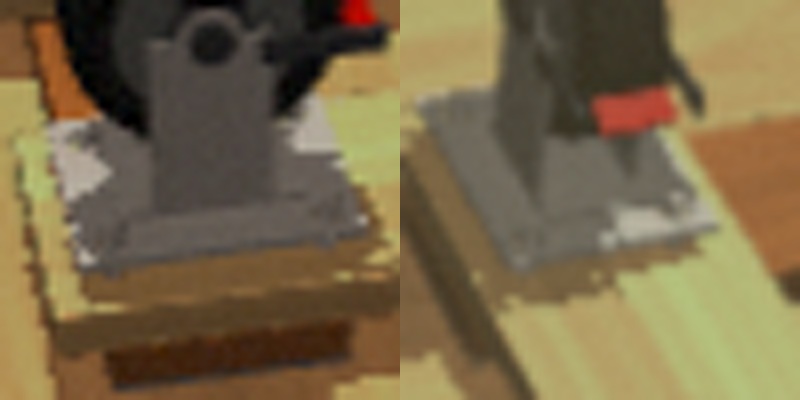

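The bolt tips now show through the plate holes at crop (110,235), (330,200), (525,235) and (685,200), with no side load. I lower it the rest of the way.

Emit:
servo_tool(
  slide=[
    [0,0,0.001],
    [0,0,0.001],
    [0,0,0.001],
    [0,0,0.001],
    [0,0,0.001],
    [0,0,0.001],
    [0,0,0.001],
    [0,0,0.001],
    [0,0,0.001],
    [0,0,0.001],
    [0,0,0],
  ],
  dr=[
    [0,0,0],
    [0,0,0],
    [0,0,0],
    [0,0,0],
    [0,0,0],
    [0,0,0],
    [0,0,0],
    [0,0,0],
    [0,0,0],
    [0,0,0],
    [0,0,0],
  ],
  claw=[0,0,0,0,0,0,0,0,0,0,0],
)

```text
t: 10.8
tool_pos: [0.5576, 0.1485, 0.1363]
ee_rot: [180.0, 0.0, -2.8]
contact_force: [-1.3, 0.3, -7.7]
grip_width: 0.0315
```

Emit:
servo_tool(
  slide=[
    [0,0,0.0005],
    [0,0,0.0005],
    [0,0,0],
  ],
  dr=[
    [0,0,0],
    [0,0,0],
    [0,0,0],
  ],
  claw=[0,0,0],
)

```text
t: 11.05
tool_pos: [0.5578, 0.1486, 0.1355]
ee_rot: [-180.0, 0.0, -2.8]
contact_force: [0.2, -0.2, -8.4]
grip_width: 0.0316
```

Emit:
servo_tool(
  slide=[
    [0,0,0.0005],
    [0,0,0.0004],
    [0,0,0],
  ],
  dr=[
    [0,0,0],
    [0,0,0],
    [0,0,0],
  ],
  claw=[0,0,0],
)

```text
t: 11.3
tool_pos: [0.5579, 0.1485, 0.1346]
ee_rot: [180.0, -0.0, -2.8]
contact_force: [0.1, -0.6, -7.3]
grip_width: 0.0316
```

Emit:
servo_tool(
  slide=[
    [0,0,0.0004],
    [0,0,0],
  ],
  dr=[
    [0,0,0],
    [0,0,0],
  ],
  claw=[0,0],
)

```text
t: 11.47
tool_pos: [0.5579, 0.1485, 0.1346]
ee_rot: [180.0, -0.0, -2.8]
contact_force: [0.1, 0.5, -5.1]
grip_width: 0.0317
```

Contact starts at the expected height of 0.1346, so I press slightly further to seat it.

Emit:
servo_tool(
  slide=[
    [0,0,0.0005],
    [0,0,0.0003],
    [0,0,0],
    [0,0,0],
  ],
  dr=[
    [0,0,0],
    [0,0,0],
    [0,0,0],
    [0,0,0],
  ],
  claw=[0,0,0,0],
)

```text
t: 11.8
tool_pos: [0.5579, 0.1485, 0.1345]
ee_rot: [180.0, -0.0, -2.8]
contact_force: [-3.8, -0.5, 6.1]
grip_width: 0.032
```

Seated: force rises sharply with no further travel. Now release and back off.

Emit:
servo_tool(
  slide=[
    [0,0,0],
    [0,0,0],
    [0,0,0],
    [0,0,0],
    [0,0,0],
    [0,0,0],
    [0,0,0],
    [0,0,0],
  ],
  dr=[
    [0,0,0],
    [0,0,0],
    [0,0,0],
    [0,0,0],
    [0,0,0],
    [0,0,0],
    [0,0,0],
    [0,0,0],
  ],
  claw=[100,100,100,100,100,100,100,100],
)

```text
t: 12.47
tool_pos: [0.5579, 0.1485, 0.1334]
ee_rot: [-180.0, -0.0, -2.8]
contact_force: [-0.2, 0.2, -0.1]
grip_width: 0.0771
```

Emit:
servo_tool(
  slide=[
    [0,0,-0.005],
    [0,0,-0.015],
    [0,0,-0.03],
    [0,0,-0.03],
    [0,0,-0.03],
    [0,0,-0.02],
    [0,0,0],
    [0,0,0],
  ],
  dr=[
    [0,0,0],
    [0,0,0],
    [0,0,0],
    [0,0,0],
    [0,0,0],
    [0,0,0],
    [0,0,0],
    [0,0,0],
  ],
  claw=[100,100,100,100,100,100,100,100],
)

```text
t: 13.13
tool_pos: [0.5585, 0.1486, 0.2651]
ee_rot: [-180.0, -0.2, -2.8]
contact_force: [-0.6, -1.0, -0.7]
grip_width: 0.0874
```

```bash
python3 - <<'E'
from h import *
s=robot.sense();print(s['tool_pos'],s['contact_force'],s['grip_width'])
b=robot.grab_frame('side');a=robot.grab_frame('scene')
r=lambda i,x,y,w,h,W,H:cv2.resize(i[y:y+h,x:x+w],(W,H),interpolation=cv2.INTER_CUBIC)
cv2.imwrite('pics/v6.png',np.vstack([np.hstack([r(b,206,110,80,60,400,300),r(a,280,155,80,60,400,300)]),np.hstack([cv2.resize(b,(400,300)),cv2.resize(a,(400,300))])]))
E
```

```text
[0.55847215 0.14863588 0.26512194] [-0.56019568 -1.02554584 -0.73287534] 0.08735611936399634
```

View pics/v6.png

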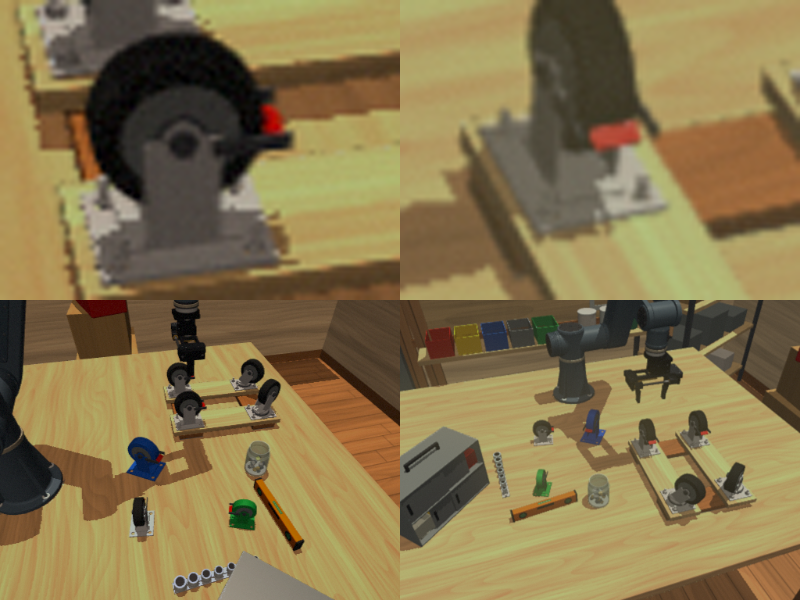

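The plate lies flat on the rail with bolts standing through the holes (crops (105,245), (245,185), (640,190)). The gripper is clear and the bystanders haven't moved.

```bash
python3 -c "
from station import robot
print(robot.job_done())"
```

```text
the job is handed in; nothing more can be done
None
```

The larger grey caster is on the bare corner, plate flat on the wood over all four bolts. I let go of it and handed the job in at about 13 s of the 72 s allowed.

- **Fit:** the plate was already lined up well enough from the camera measurements, so it passed over the bolt tips without touching and I didn't need to slide it about. I lowered it in steps of 1 mm or less. It met the wood at the expected height (TCP 0.1346 m) and I pressed it down lightly, about 14 N.
- **Last checks:** the final pictures show the plate flat, with bolts standing through the holes I could see. The gripper is about 0.13 m above its release height with no load on it. The jar, level, socket rail and other casters look unmoved.
- **Disagreements:** the two fixed cameras differed by 1–4 mm on individual holes and bolts. I went by the two-view positions and a 0.7 mm shift in x; the contact-free descent bore that out.

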